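# Move the row of model vehicles into the display rack

### The arm

A 6-joint arm with a two-finger parallel gripper is mounted at the origin on the work surface. World frame = base frame: x ahead of the robot, y to its left, z up, the work surface at z = 0. Lengths are in mm, angles in rad, forces in N, time in s.
With the tool pointing down it reaches from about 350 to 975 mm from the base axis. Payload 7.1 kg.
Tool frame: the origin (TCP) lies midway between the tips of the shut fingers; the grasp point (between the pads) lies 19 mm behind it (ctrl.grip_depth is the distance from the TCP to the grasp point, in mm); z points along the fingers, y is the line along which they close (so a half turn about z gives the same grasp; the last joint's range is limited). The gripper opens to 88 mm and grips with 3 to 60 N. Pads are 20 mm wide; open, the fingers measure 115 mm over their backs; the gripper's body (75 mm by 178 mm) begins 61 mm behind the grasp point.
Start: joints at [1.244, 0.423, 1.63, -0, 1.089, -0.019], TCP at [189.32, 595.62, 222.675] pointing down, gripper open.
Joint ranges: [-3, 3], [-0.9, 2.11], [0.09, 2.58], [-1.31, 4.45], [0.11, 2.69], [-2.54, 2.54]. Speed limits (rad/s): [2.39, 2.39, 3.01, 3.14, 3.14, 3.14].

### API

Orientations are given as a rotation vector (axis times angle).
In Python, from workcell import ctrl, cams gives the robot as it stands.
- The arm moves only by the tool move_arm, never from a script. Its argument "steps" is a list of rows, each a list of 3 entries, a list of its own where there are three numbers: the shift along the tool's x, y, z in units of 25 mm (1.0 is 25 mm), then the turn about the tool's z in units of 5 degrees (1.0 is 5 degrees), then the closure, from 0 (fully open) to 1 (shut). A call has 1 to 20 rows; each row shifts and turns the commanded pose from where the row before left it, along the tool's axes as they then stand; what a row does not reach is not made up. A row lasts 1/12 s, in which the tool goes at most 41.7 mm and 7.16 degrees, less where a joint would pass 70% of its speed; a pose out of reach is approached as far as the arm can. A call is refused whole if a number of a shift passes 1 or a number of a turn 1, either way. A call with a gripper value outside its range is refused whole. The fingers move at their own pace and stop on an object; the grip force is fixed at half the most. Time passes only in rows, so rows that do not move let the fingers close. It gives the time, the measured TCP pose, the force, the opening and the grip force at its end, in the units of the state.
- ctrl.get_obs(): the state, without advancing time (a new reading comes with each control period).
- cams.get_image(name): name is "scene" or "top"; returns a dict with "image" (420x560x3 uint8, red, green, blue), "camera_matrix" (3x3 intrinsics, pixels), "xyz" and "rotation" of the camera in the world. Camera axes: x right, y down, z forward; pixel columns grow to the right and rows downward; lengths in mm; the calibration is good to about 2 mm. A picture is of the moment at which its call begins. There is no depth.
- ctrl.close_job(): hands the job in; it is judged then, once.
Trained networks look in the newest picture that a camera, given by its name, has taken for a name from the list of things; names that differ only in an ending like _2 or _b are one class to them, and where a whole thing is asked for, a point or a joint stands for the part that bears it (a point fixed in the world has none). Each returns a list of dicts, best first, with "p" (0 to 1); they miss things now and then, are a little off and sometimes report something else, mostly with a low value. They report only what shows in the picture. A call takes as long as a camera call. They do not tell look-alikes from the thing itself.
- cams.boxes_of(camera, thing): "rect" ([centre column, centre row, width, height] in pixels, round what is visible of it).
- cams.cut_out(camera, thing): "pixels" (420x560 bool, what is visible of it) and "rect" ([centre column, centre row, width, height] in pixels, round what is visible of it).
The state is a dict: "t": time; "qpos": joint angles; "qvel": joint speeds; "joint_torque": joint torques, N m; "ee_pos": TCP position; "orientation": TCP orientation; "ft_force": force on the tool from outside, world axes, zero at the start; "moment": the same for the moment, N m; "width": finger opening in mm; "grasp_force": force on a finger pad.
Only numpy, scipy, OpenCV 4.12 (cv2) and the standard library are available. Lean on these libraries where they do the work, as an engineer would, in place of code of your own. Each camera call takes 0.05 s, during which the arm holds its last target. There are 200 camera calls.

### The job

Move the four model vehicles (bus, car, locomotive, lorry) from the dark grey plinths into the four bays of the black display rack, in the same left-to-right order as they stand on the plinths at the start, one to a bay. Leave each one standing on its wheels in the middle of its bay and parallel to the bay's side strips, and never tip one over on the way.

Things in the scene. Friction and masses are not known exactly. Their poses are not given: they have to be found in the camera images.
- bus: Loose cream die-cast model double-decker bus: one tall plain box with flat roof, 88 long (x), 36 wide (y), 61 high; flat sides from 6 to 60 above the origin; 0.17 kg. Origin: centre of underside (wheel contact); nose at -x, y across, z up. Wheels fixed. Starts on its plinth, nose to the robot.
- car: Loose cream die-cast model saloon car: low bonnet, raised cabin behind, 84 long (x), 36 wide, 41 high; lower body 36 wide with flat sides from 6 to 24 above the origin, cabin (32 wide) above it from x = -8 to +32; 0.13 kg. Origin: centre of underside (wheel contact); nose at -x, y across, z up. Wheels fixed. Starts on its plinth, nose to the robot.
- loco: Loose cream die-cast model tank locomotive: round boiler and thin chimney in front, roofed cab at the rear, 93 long (x), 36 wide (cab roof 40, from x = +19 to +47), 56 high; side tanks (x = -20 to +22) with flat sides 36 apart from 8 to 36 above the origin; 0.16 kg. Origin: centre of underside (wheel contact); nose at -x, y across, z up. Wheels fixed. Starts on its plinth, nose to the robot.
- lorry: Loose cream die-cast model lorry: cab 42 high at the front and an open, empty load bed behind, 90 long, 36 wide; the bed (x from -13 to +45) has upright sides 36 apart from 13 to 32 above the origin, wall 3 thick; 0.14 kg. Origin: centre of underside (wheel contact); nose at -x, y across, z up. Wheels fixed. Starts on its plinth, nose to the robot.
- plinth_bus: Fixed dark grey plinth on which the bus stands at the start: a plain block 104 (x) by 62 (y) by 18 high, origin at the centre of its underside, which lies 12 above the table; the top, where the bus's wheels stand, is 18 above the origin. All four plinths look alike and never move during a run.
- plinth_car: Fixed dark grey plinth on which the car stands at the start: a plain block 104 (x) by 62 (y) by 18 high, origin at the centre of its underside, which lies 12 above the table; the top, where the car's wheels stand, is 18 above the origin. All four plinths look alike and never move during a run.
- plinth_loco: Fixed dark grey plinth on which the loco stands at the start: a plain block 104 (x) by 62 (y) by 18 high, origin at the centre of its underside, which lies 12 above the table; the top, where the loco's wheels stand, is 18 above the origin. All four plinths look alike and never move during a run.
- plinth_lorry: Fixed dark grey plinth on which the lorry stands at the start: a plain block 104 (x) by 62 (y) by 18 high, origin at the centre of its underside, which lies 12 above the table; the top, where the lorry's wheels stand, is 18 above the origin. All four plinths look alike and never move during a run.
- board: Fixed pale wooden board, 124 (x) by 372 (y) by 12 thick, under the row of plinths; origin at the centre of its underside, on the table. Plinth centres at x = 0, y = +135, +45, -45, -135 in its frame; +y is left as the robot sees it. Board and rack lie side by side, either one on the left, each turned up to 0.12 rad.
- rack: Fixed black display rack, four bays in a row, 120 (x) by 368 (y); origin: centre of underside, on the table. Bay floors 36 above it; bay centres at x = 0, y = +135, +45, -45, -135 in its frame (+y = robot's left). Between bays, steel strips 4 thick, 8 high above the floor, at y = 0, +-90, +-182; one more along the far edge, inner face x = +58; near edge open.
Mind the look-alikes: they are no part of the job. What is shaped like the car but yellow is not meant.

How it is judged:
By the outcome, as a careful person would: the job done as asked, in the order asked, and still so for the second after the job is handed in, with the robot touching nothing.
It also fails if it takes over 125 s, if anything falls off the work surface, if the arm or the gripper's body presses on something with over 40 N, if the wrist force passes 120 N, or if a joint passes its speed limit or range.

## Working session

There is one attempt and no reset: what is moved stays moved. The work goes in short steps, Python scripts to look and compute and a tool call to move; the robot and the scene stay as the last step left them, time stands still between calls to the robot, and variables do not carry over. Pictures are saved under pics/ and viewed, at most 14 in all, crops included, and the job is handed in when it is done.

Besides the shell and the picture viewer there is one more tool, called after "Request:" by a JSON object that holds its "method" and its "body". move_arm: Moves the arm, as the interface text tells. Its arguments: {"type":"object","properties":{"steps":{"type":"array"}},"required":["steps"]}

```bash
mkdir -p pics; ls
python3 - <<'E'
from workcell import ctrl, cams
import cv2
for n in ("scene","top"):
    d=cams.get_image(n); cv2.imwrite(f"pics/{n}0.png",d["image"][:,:,::-1])
    print(n,d["camera_matrix"],d["xyz"],d["rotation"])
    for t in ("bus","car","loco","lorry","rack","board"):
        print(t,[(round(b["p"],2),[round(v) for v in b["rect"]]) for b in cams.boxes_of(n,t)])
print(ctrl.get_obs())
E
```

```text
pics
scene [[468.2521307    0.         285.7800782 ]
 [  0.         468.2521307  207.97406183]
 [  0.           0.           1.        ]] [907.53770353 731.19432895 588.76998809] [-0.64624582 -2.44878971  1.3511382 ]
bus [(0.65, [327, 304, 54, 54])]
car [(0.9, [457, 333, 56, 36]), (0.82, [355, 350, 56, 40])]
loco [(0.95, [278, 243, 49, 36])]
lorry [(0.57, [301, 270, 54, 40])]
rack [(0.85, [217, 188, 107, 88])]
board [(0.68, [326, 332, 165, 152])]
top [[507.66732879   0.         285.72729159]
 [  0.         507.66732879 205.76932079]
 [  0.           0.           1.        ]] [ 354.08141172   30.62268317 1406.97869403] [-2.16536899  2.18795055 -0.1179298 ]
bus [(0.58, [185, 182, 21, 40])]
car [(0.85, [153, 178, 14, 36]), (0.65, [141, 246, 31, 34])]
loco [(0.64, [252, 183, 20, 37])]
lorry [(0.8, [220, 182, 16, 36]), (0.6, [187, 183, 26, 41])]
rack [(0.59, [384, 185, 138, 46])]
board [(0.79, [208, 183, 138, 52])]
{'t': 0.7, 'qpos': array([ 1.24400504e+00,  4.23067187e-01,  1.62988915e+00,  2.66047845e-05,
        1.08859977e+00, -1.89886612e-02]), 'qvel': array([-5.44068976e-05,  3.58562955e-04,  6.90122002e-04, -1.11839426e-04,
       -8.10691757e-04,  1.12221473e-03]), 'joint_torque': array([ 2.12654995e-03, -5.44422591e+01, -2.74003941e+01,  6.45336835e-02,
        1.66509702e-02, -5.34076344e-05]), 'ee_pos': array([189.31298139, 595.63198869, 222.69983616]), 'orientation': array([-4.81605395e-01, -3.10444105e+00, -6.29243702e-05]), 'ft_force': array([ 0.17133503,  0.44150321, -0.04494038]), 'moment': array([-0.01960965, -0.0105153 , -0.03911681]), 'grasp_force': 0.0, 'width': 87.68651402399782}
```

View pics/scene0.png

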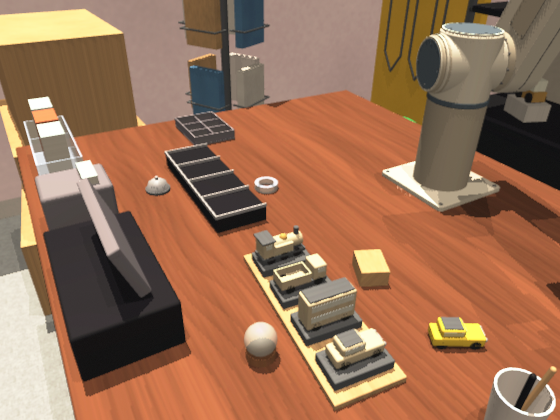

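View pics/top0.png

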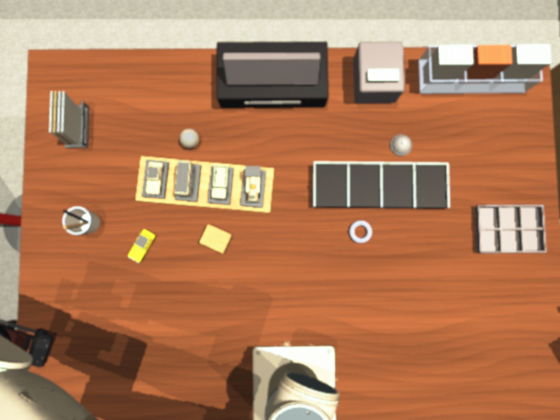

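The scene view shows, along the board, loco (278,243), lorry (301,270), bus (327,304) and cream car (355,350). The yellow car at (457,333) is the look-alike. In the top view the left-to-right order is car (153,178), bus (185,182), lorry (220,182), loco (252,183), and the rack is on the right at (384,185). Candidates for "car" in the top view are (153,178), cream and on a plinth, and (141,246), yellow and on the table. I choose (153,178).

```bash
cat > h.py <<'E'
import numpy as np, cv2
from scipy.optimize import minimize
S=4
# parts: x0,x1,halfwidth,z0,z1
P={"bus":[(-44,44,18,2,61)],"car":[(-42,42,18,2,24),(-8,32,16,24,41)],
"loco":[(-46,22,18,2,30),(-20,22,18,8,36),(19,47,20,30,56)],
"lorry":[(-45,-15,18,2,42),(-13,45,18,2,32)],
"rack":[(-60,60,184,0,44)],"board":[(-62,62,186,0,12)],"plinth":[(-52,52,31,0,18)]}
def R(c): return cv2.Rodrigues(np.array(c["rotation"],float))[0] if np.size(c["rotation"])==3 else np.array(c["rotation"])
def proj(c,p):
    q=(np.asarray(p,float)-c["xyz"])@R(c)
    u=q@np.asarray(c["camera_matrix"]).T
    return u[:,:2]/u[:,2:]
def world(c,uv,z):
    d=R(c)@np.linalg.inv(c["camera_matrix"])@np.array([uv[0],uv[1],1.])
    return c["xyz"]+d*(z-c["xyz"][2])/d[2]
def tf(pose,p,z=0):
    x,y,a=pose; p=np.asarray(p,float)
    return np.c_[x+np.cos(a)*p[:,0]-np.sin(a)*p[:,1],y+np.sin(a)*p[:,0]+np.cos(a)*p[:,1],p[:,2]+z]
def sil(c,t,pose,z,S=S):
    m=np.zeros((420*S,560*S),np.uint8)
    for a,b,w,l,h in P[t]:
        p=tf(pose,[(x,y,k) for x in(a,b) for y in(-w,w) for k in(l,h)],z)
        u=((proj(c,p)+.5)*S*16).astype(np.int32)
        cv2.fillConvexPoly(m,cv2.convexHull(u),1,shift=4)
    return m
def fit(views,t,z,x0):
    def f(v):
        s=0
        for c,m in views:
            a=sil(c,t,v*np.array([1,1,.01]),z)
            s+=1-(a&m).sum()/max(1,(a|m).sum())
        return s
    x0=np.array(x0,float)*[1,1,100]
    r=minimize(f,x0,method="Nelder-Mead",options=dict(initial_simplex=[x0,x0+[8,0,0],x0+[0,8,0],x0+[0,0,6]],maxiter=120,xatol=.2))
    return r.x*[1,1,.01],r.fun/len(views)
def up(m): return cv2.resize(m.astype(np.uint8),None,fx=S,fy=S,interpolation=cv2.INTER_NEAREST)
E
cat > a.py <<'E'
from workcell import ctrl, cams
from h import *
import pickle
C={n:cams.get_image(n) for n in("scene","top")}
g={"top":{"bus":(185,182),"car":(153,178),"loco":(252,183),"lorry":(220,182),"rack":(384,185),"board":(208,183)},
"scene":{"bus":(327,304),"car":(355,350),"loco":(278,243),"lorry":(301,270),"rack":(217,188),"board":(326,332)}}
M={}
for n in C:
  for t in g[n]:
    r=[d for d in cams.cut_out(n,t) if np.hypot(d["rect"][0]-g[n][t][0],d["rect"][1]-g[n][t][1])<14]
    if r: M[n,t]=r[0]["pixels"]
    else: print("none",n,t)
pickle.dump((C,M),open("d.pkl","wb"))
V={}
for t in g["top"]:
    z=0 if t in("rack","board") else 30
    x0=[*world(C["top"],g["top"][t],z+20)[:2],-.05 if z or t=="board" else 0.02]
    for names in(("top",),("scene",),("top","scene")):
        if t=="board" and names!=("top",): continue
        vs=[(C[n],up(M[n,t])) for n in names if (n,t) in M]
        if len(vs)==len(names):
            V[t],e=fit(vs,t,z,x0); print(t,names,V[t].round(3),round(e,3))
pickle.dump(V,open("v.pkl","wb"))
out=[]
for n,(r0,r1,c0,c1),k in(("top",(150,220,125,275),5),("top",(150,220,300,460),5)):
    im=cv2.resize(C[n]["image"][r0:r1,c0:c1,::-1],None,fx=k,fy=k,interpolation=cv2.INTER_CUBIC)
    for t in V:
        for a,b,w,l,h in P[t]:
            z=0 if t in("rack","board") else 30
            u=(proj(C[n],tf(V[t],[(a,-w,h),(b,-w,h),(b,w,h),(a,w,h)],z))+.5-[c0,r0])*k
            cv2.polylines(im,[u.astype(np.int32)],True,(0,0,255) if z else (0,255,0),1)
    out.append(im[:350,:750])
cv2.imwrite("pics/ov.png",np.vstack([o[:300] for o in out]))
E
python3 a.py
```

```text
bus ('top',) [ 5.60986e+02  2.86867e+02 -7.20000e-02] 0.067
bus ('scene',) [ 5.60719e+02  2.86081e+02 -2.70000e-02] 0.09
bus ('top', 'scene') [ 5.60575e+02  2.86794e+02 -7.20000e-02] 0.08
car ('top',) [ 5.66766e+02  3.70782e+02 -7.60000e-02] 0.096
car ('scene',) [ 5.64602e+02  3.69462e+02 -4.20000e-02] 0.151
car ('top', 'scene') [ 5.65476e+02  3.70385e+02 -4.70000e-02] 0.128
loco ('top',) [ 5.44159e+02  1.03864e+02 -9.00000e-03] 0.086
loco ('scene',) [5.43988e+02 1.03753e+02 4.40000e-02] 0.211
loco ('top', 'scene') [543.576 104.438  -0.   ] 0.15
lorry ('top',) [ 5.55017e+02  1.92422e+02 -3.80000e-02] 0.11
lorry ('scene',) [ 5.52436e+02  1.90613e+02 -7.20000e-02] 0.136
lorry ('top', 'scene') [ 5.53631e+02  1.91692e+02 -6.10000e-02] 0.132
rack ('top',) [ 5.44723e+02 -2.45050e+02 -9.00000e-03] 0.022
rack ('scene',) [ 5.41919e+02 -2.48321e+02 -1.80000e-02] 0.047
rack ('top', 'scene') [ 5.44522e+02 -2.47213e+02 -1.40000e-02] 0.042
board ('top',) [ 5.54235e+02  2.39333e+02 -1.03000e-01] 0.67
```

View pics/ov.png

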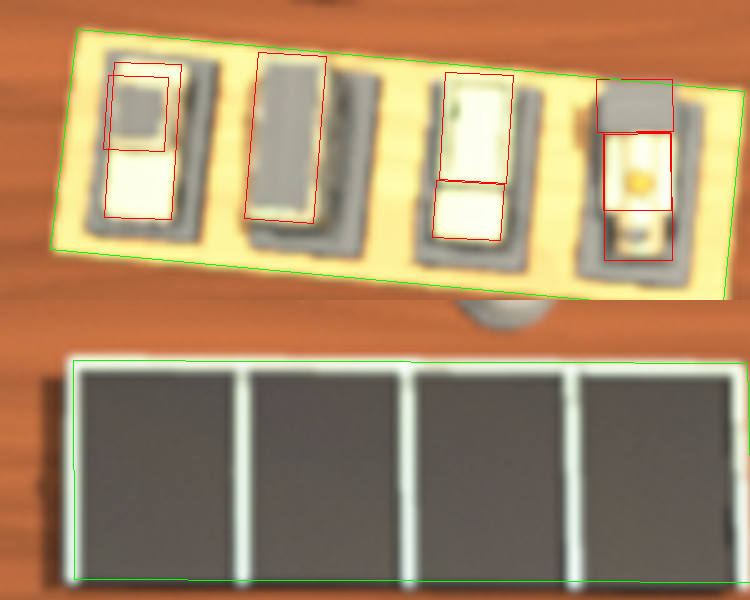

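The overlay fits in the top view: vehicle outlines sit on their models, and car/bus/lorry/loco are at crop columns 143/285/475/637. The white rack strips show at columns 72, 242, 407, 573 and 740. The fitted centre looks about 1 px off, so I'll refine the rack from its strips and make a close crop of the cream car.

```bash
cat > plan.py <<'E'
from workcell import ctrl
from h import *
def tool(o):
    r=cv2.Rodrigues(np.array(o["orientation"]))[0]; return r, np.arctan2(-r[0,1],r[1,1])
def plan(x,y,a,*zs):
    o=ctrl.get_obs(); r,a0=tool(o); p=np.array(o["ee_pos"])
    print("t",round(o["t"],2),"pos",p.round(1),"yaw",round(a0,4),"tiltz",r[:,2].round(3),"w",round(o["width"],1),"f",round(o["grasp_force"],1),o["ft_force"].round(1),"q",o["qpos"].round(2))
    tx=np.array([-np.cos(a),-np.sin(a)]); ty=np.array([-np.sin(a),np.cos(a)]); d=np.array([x,y])-p[:2]
    print("turn units",round(-np.degrees(a-a0)/5,3),"x,y units",round(d@tx/25,3),round(d@ty/25,3),"z units",[round((p[2]-z)/25,3) for z in zs])
E
python3 - <<'E'
from h import *; import pickle
from plan import plan
C,M=pickle.load(open("d.pkl","rb")); c=C["top"]; im=c["image"].astype(int)
w=im.min(2)
for row in (172,178,184,190,196,202):
    xs=[]
    for g in (314,348,381,414,448):
        s=np.clip(w[row,g-5:g+6]-110,0,None); xs.append((s*np.arange(g-5,g+6)).sum()/max(1,s.sum()))
    print(row,[round(world(c,(u,row),44)[1],1) for u in xs],round(world(c,(xs[2],row),44)[0],1))
for col in (330,365,398,430):
    s=np.clip(w[156:172,col]-110,0,None); r=(s*np.arange(156,172)).sum()/s.sum(); print("far strip centre",world(c,(col,r),44).round(1))
im=C["scene"]["image"][280:400,300:500,::-1]; cv2.imwrite("pics/crop.png",cv2.resize(im,None,fx=4,fy=4,interpolation=cv2.INTER_CUBIC))
plan(566,371.5,-.07,130,32)
E
```

```text
172 [np.float64(-63.3), np.float64(-155.6), np.float64(-245.5), np.float64(-335.5), np.float64(-426.6)] 576.8
178 [np.float64(-62.9), np.float64(-155.2), np.float64(-245.0), np.float64(-334.9), np.float64(-426.7)] 560.3
184 [np.float64(-62.7), np.float64(-154.7), np.float64(-244.5), np.float64(-334.6), np.float64(-426.3)] 543.9
190 [np.float64(-62.4), np.float64(-154.4), np.float64(-244.4), np.float64(-334.4), np.float64(-426.1)] 527.4
196 [np.float64(-62.2), np.float64(-154.1), np.float64(-244.2), np.float64(-333.8), np.float64(-426.0)] 511.1
202 [np.float64(-61.9), np.float64(-153.8), np.float64(-243.8), np.float64(-333.8), np.float64(-425.4)] 494.7
far strip centre [ 605.2 -106.9   44. ]
far strip centre [ 603.5 -202.4   44. ]
far strip centre [ 601.9 -292.5   44. ]
far strip centre [ 600.2 -380.    44. ]
t 1.4 pos [189.3 595.6 222.7] yaw -0.3077 tiltz [-0. -0. -1.] w 87.8 f 0.0 [-0.6  0.3 -0.6] q [ 1.24  0.42  1.63 -0.    1.09 -0.02]
turn units -2.724 x,y units -15.657 -7.888 z units [np.float64(3.706), np.float64(7.626)]
```

View pics/crop.png

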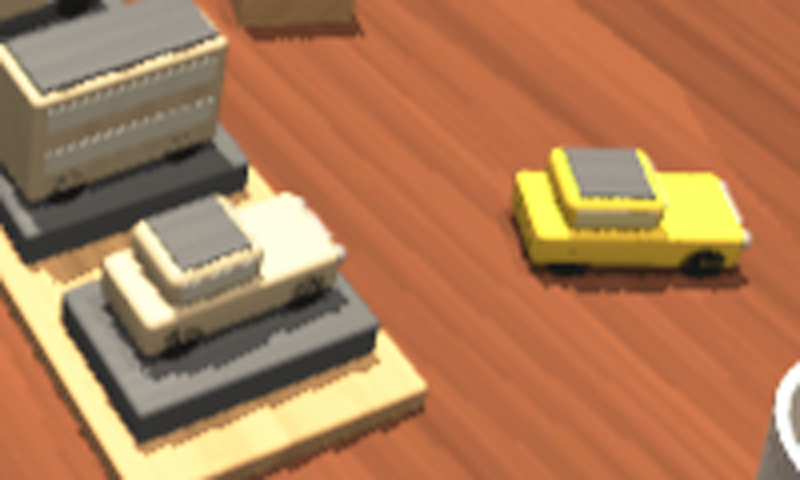

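The crop confirms the choice: the cream saloon stands on the plinth at about (222,270), and the yellow one at (630,210) stands on the bare table. Now I move above the car.

Request:
{"method": "move_arm", "body": {"steps": [[[0, 0, 0], -0.908, 0], [[0, 0, 0], -0.908, 0], [[0, 0, 0], -0.908, 0], [[-0.92, -0.464, 0], 0, 0], [[-0.92, -0.464, 0], 0, 0], [[-0.92, -0.464, 0], 0, 0], [[-0.92, -0.464, 0], 0, 0], [[-0.92, -0.464, 0], 0, 0], [[-0.92, -0.464, 0], 0, 0], [[-0.92, -0.464, 0], 0, 0], [[-0.92, -0.464, 0], 0, 0], [[-0.92, -0.464, 0], 0, 0], [[-0.92, -0.464, 0], 0, 0], [[-0.92, -0.464, 0], 0, 0], [[-0.92, -0.464, 0], 0, 0], [[-0.92, -0.464, 0], 0, 0], [[-0.92, -0.464, 0], 0, 0], [[-0.92, -0.464, 0], 0, 0], [[-0.92, -0.464, 0], 0, 0], [[-0.92, -0.464, 0], 0, 0]]}}

```text
t: 3.07
ee_pos: [566.6, 370.7, 222.7]
orientation: [-0.11, -3.14, -0.0]
ft_force: [0.6, 0.7, 0.5]
width: 88.0
grasp_force: 0.0
```

Request:
{"method": "move_arm", "body": {"steps": [[[0, 0, 0.9], 0, 0], [[0, 0, 0.9], 0, 0], [[0, 0, 0.9], 0, 0], [[0, 0, 0.9], 0, 0], [[0, 0, 0], 0, 0], [[0, 0, 0], 0, 0]]}}

```text
t: 3.57
ee_pos: [564.9, 371.1, 131.7]
orientation: [-0.11, -3.137, 0.003]
ft_force: [-0.9, 1.0, 1.5]
width: 87.9
grasp_force: 0.0
```

Run:
```python
from plan import plan
plan(566,371.2,-.07,130,33)
```

```text
t 3.57 pos [564.9 371.1 131.7] yaw -0.0701 tiltz [-0.002 -0.002 -1.   ] w 87.9 f 0.0 [-0.9  1.   1.5] q [ 0.56  0.6   1.56 -0.    0.98 -0.94]
turn units -0.001 x,y units -0.045 0.009 z units [np.float64(0.067), np.float64(3.947)]
```

Request:
{"method": "move_arm", "body": {"steps": [[[-0.04, 0, 0.6], 0, 0], [[0, 0, 0.7], 0, 0], [[0, 0, 0.7], 0, 0], [[0, 0, 0.7], 0, 0], [[0, 0, 0.7], 0, 0], [[0, 0, 0.4], 0, 0], [[0, 0, 0.15], 0, 0], [[0, 0, 0], 0, 0], [[0, 0, 0], 0, 0], [[0, 0, 0], 0, 0.4], [[0, 0, 0], 0, 0.5], [[0, 0, 0], 0, 0.55], [[0, 0, 0], 0, 0.6], [[0, 0, 0], 0, 0.65], [[0, 0, 0], 0, 0.8], [[0, 0, 0], 0, 1], [[0, 0, 0], 0, 1], [[0, 0, 0], 0, 1], [[0, 0, 0], 0, 1]]}}

```text
t: 5.15
ee_pos: [566.5, 371.4, 33.9]
orientation: [-0.11, -3.14, 0.0]
ft_force: [-0.5, -0.0, 0.1]
width: 35.7
grasp_force: 29.9
```

Run:
```python
from plan import plan
plan(546,-111,-.019,33,150)
```

```text
t 5.15 pos [566.5 371.4  33.9] yaw -0.07 tiltz [-0. -0. -1.] w 35.7 f 29.9 [-0.5 -0.   0.1] q [ 0.56  0.73  1.59 -0.    0.82 -0.94]
turn units -0.585 x,y units 0.454 -19.308 z units [np.float64(0.036), np.float64(-4.644)]
```

Request:
{"method": "move_arm", "body": {"steps": [[[0, 0, -0.4], 0, 1], [[0, 0, -0.8], 0, 1], [[0, 0, -0.9], 0, 1], [[0, 0, -0.9], 0, 1], [[0, 0, -0.9], 0, 1], [[0, 0, -0.8], -0.295, 1], [[0, 0, -0.3], -0.29, 1], [[0, -0.3, 0], 0, 1], [[0, -0.7, 0], 0, 1], [[0, -0.9, 0], 0, 1], [[0.05, -1, 0], 0, 1], [[0.05, -1, 0], 0, 1], [[0.05, -1, 0], 0, 1], [[0.05, -1, 0], 0, 1], [[0.05, -1, 0], 0, 1], [[0.05, -1, 0], 0, 1], [[0.05, -1, 0], 0, 1], [[0.05, -1, 0], 0, 1], [[0.05, -1, 0], 0, 1], [[0, -1, 0], 0, 1]]}}

```text
t: 6.82
ee_pos: [547.4, 71.7, 157.6]
orientation: [-0.032, -3.138, 0.001]
ft_force: [0.2, -1.0, -1.4]
width: 35.9
grasp_force: 29.9
```

Request:
{"method": "move_arm", "body": {"steps": [[[0, -1, 0], 0, 1], [[0, -1, 0], 0, 1], [[0, -1, 0], 0, 1], [[0, -1, 0], 0, 1], [[0, -1, 0], 0, 1], [[0, -1, 0], 0, 1], [[0, -0.8, 0], 0, 1], [[0, -0.5, 0], 0, 1], [[0, -0.1, 0], 0, 1], [[0, 0, 0], 0, 1], [[0, 0, 0], 0, 1]]}}

```text
t: 7.73
ee_pos: [545.5, -110.3, 158.5]
orientation: [-0.031, -3.14, -0.001]
ft_force: [0.4, 0.2, -0.7]
width: 36.1
grasp_force: 29.9
```

Run:
```python
from plan import plan
plan(546,-111,-.019,42,40.2)
```

```text
t 7.73 pos [ 545.5 -110.3  158.5] yaw -0.0195 tiltz [-0.001  0.    -1.   ] w 36.1 f 29.9 [ 0.4  0.2 -0.7] q [-0.22  0.41  1.83  0.    0.9  -1.77]
turn units -0.006 x,y units -0.022 -0.027 z units [np.float64(4.66), np.float64(4.732)]
```

Request:
{"method": "move_arm", "body": {"steps": [[[-0.02, -0.02, 0.6], 0, 1], [[0, 0, 0.8], 0, 1], [[0, 0, 0.8], 0, 1], [[0, 0, 0.8], 0, 1], [[0, 0, 0.7], 0, 1], [[0, 0, 0.4], 0, 1], [[0, 0, 0.3], 0, 1], [[0, 0, 0.2], 0, 1], [[0, 0, 0.1], 0, 1], [[0, 0, 0], 0, 1], [[0, 0, 0], 0, 1], [[0, 0, 0], 0, 1]]}}

```text
t: 8.73
ee_pos: [547.2, -111.4, 42.2]
orientation: [0.03, 3.14, -0.0]
ft_force: [1.0, 0.2, -1.7]
width: 35.9
grasp_force: 29.9
```

Run:
```python
from plan import plan
plan(546,-111,-.019,39.9)
from workcell import cams
import cv2
i=cams.get_image("scene")["image"][120:240,140:300,::-1]
cv2.imwrite("pics/p1.png",cv2.resize(i,None,fx=5,fy=5,interpolation=cv2.INTER_CUBIC))
```

```text
t 8.73 pos [ 547.2 -111.4   42.2] yaw -0.0191 tiltz [ 0.001 -0.    -1.   ] w 35.9 f 29.9 [ 1.   0.2 -1.7] q [-0.22  0.59  1.87  0.    0.67 -1.77]
turn units -0.001 x,y units 0.047 0.014 z units [np.float64(0.09)]
```

View pics/p1.png

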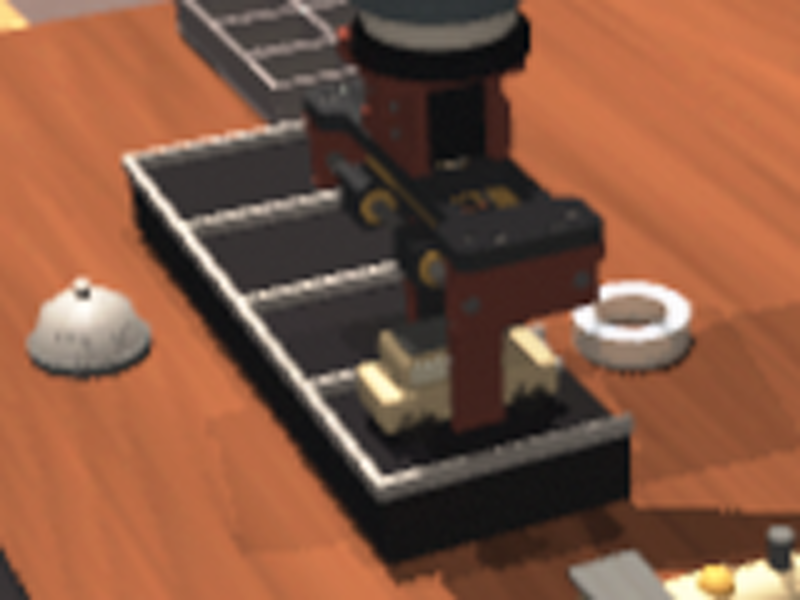

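The car hangs in the leftmost bay around (460,380), centred between the strips. I lower the last 2 mm, release with a partial opening and rise.

Request:
{"method": "move_arm", "body": {"steps": [[[0, 0, 0.06], 0, 1], [[0, 0, 0], 0, 1], [[0, 0, 0], 0, 1], [[0, 0, 0], 0, 0.55], [[0, 0, 0], 0, 0.45], [[0, 0, 0], 0, 0.4], [[0, 0, 0], 0, 0.4], [[0, 0, 0], 0, 0.4], [[0, 0, 0], 0, 0.4], [[0, 0, -0.5], 0, 0.4], [[0, 0, -0.8], 0, 0.4], [[0, 0, -0.8], 0, 0.4], [[0, 0, -0.9], 0, 0], [[0, 0, -0.9], 0, 0], [[0, 0, -0.9], 0, 0], [[0, 0, -0.2], 0, 0], [[0, 0, 0], 0, 0]]}}

```text
t: 10.2
ee_pos: [547.9, -111.5, 167.3]
orientation: [0.03, 3.137, -0.001]
ft_force: [0.7, -0.2, -0.6]
width: 82.3
grasp_force: 0.0
```

Run:
```python
from plan import plan
plan(560.5,286.6,-.072,130,45)
```

```text
t 10.2 pos [ 547.9 -111.5  167.3] yaw -0.0191 tiltz [ 0.004 -0.001 -1.   ] w 82.3 f 0.0 [ 0.7 -0.2 -0.6] q [-0.22  0.4   1.82  0.    0.92 -1.77]
turn units 0.606 x,y units 0.641 15.92 z units [np.float64(1.491), np.float64(4.891)]
```

Request:
{"method": "move_arm", "body": {"steps": [[[0, 0, 0], 0.303, 0], [[0, 0, 0], 0.303, 0], [[0, 0.3, 0], 0, 0], [[0, 0.8, 0], 0, 0], [[0.06, 1, 0], 0, 0], [[0.06, 1, 0], 0, 0], [[0.06, 1, 0], 0, 0], [[0.06, 1, 0], 0, 0], [[0.06, 1, 0], 0, 0], [[0.06, 1, 0], 0, 0], [[0.06, 1, 0], 0, 0], [[0.06, 1, 0], 0, 0], [[0.06, 1, 0], 0, 0], [[0.06, 1, 0], 0, 0], [[0.04, 1, 0], 0, 0], [[0, 1, 0], 0, 0], [[0, 1, 0], 0, 0], [[0, 1, 0], 0, 0], [[0, 0.6, 0], 0, 0], [[0, 0.22, 0], 0, 0]]}}

```text
t: 11.87
ee_pos: [558.6, 289.0, 163.9]
orientation: [-0.109, -3.139, 0.0]
ft_force: [-0.5, -1.2, 0.5]
width: 87.7
grasp_force: 0.0
```

Request:
{"method": "move_arm", "body": {"steps": [[[0, 0, 0.6], 0, 0], [[0, 0, 0.6], 0, 0], [[0, 0, 0.2], 0, 0], [[0, 0, 0], 0, 0], [[0, 0, 0], 0, 0]]}}

```text
t: 12.28
ee_pos: [559.1, 286.2, 129.7]
orientation: [-0.114, -3.139, 0.001]
ft_force: [-0.0, 0.4, 0.2]
width: 87.5
grasp_force: 0.0
```

Run:
```python
from plan import plan
from workcell import cams
from h import *
import pickle
C,M=pickle.load(open("d.pkl","rb"))
plan(560.5,286.6,-.072,45)
for n,g in(("top",(342,182)),("scene",(232,200))):
    for d in cams.cut_out(n,"car"):
        r=d["rect"]; print(n,round(d["p"],2),np.round(r))
        x0=[546,-111,-.02]; u=proj(C[n],[[546,-111,55]])[0]
        if np.hypot(*(u-r[:2]))<12: print(fit([(C[n],up(d["pixels"]))],"car",36,x0))
im=cams.get_image("top")["image"][140:240,290:470,::-1]
cv2.imwrite("pics/p2.png",cv2.resize(im,None,fx=4,fy=4,interpolation=cv2.INTER_CUBIC))
```

```text
t 12.28 pos [559.1 286.2 129.7] yaw -0.0724 tiltz [-0.001 -0.001 -1.   ] w 87.5 f 0.0 [-0.   0.4  0.2] q [ 0.45  0.54  1.68 -0.    0.92 -1.04]
turn units -0.005 x,y units -0.055 0.02 z units [np.float64(3.389)]
top 0.73 [153. 179.  15.  35.]
top 0.64 [140. 246.  25.  32.]
scene 0.83 [231. 197.  39.  23.]
(array([ 5.42328504e+02, -1.18415505e+02,  7.23728294e-02]), np.float64(0.45724358448798885))
scene 0.56 [457. 332.  61.  34.]
scene 0.27 [282. 264.  58.  29.]
```

View pics/p2.png

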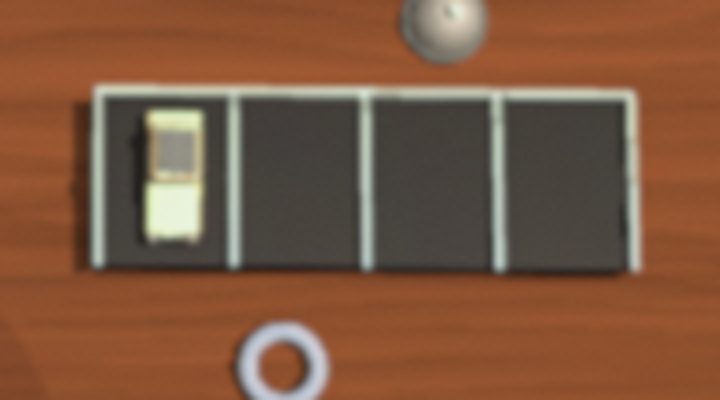

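The car stands upright in bay 1, at columns 146–202 between the strips at 98 and 234. Once parallax is allowed for, it is a few mm right and far of centre. I'll quantify that with a fresh-image fit.

```bash
cat > chk.py <<'E'
from workcell import cams
from h import *
import sys
def chk(*ts):   # (name, x,y) guesses in rack
    for n in("top","scene"):
        c=cams.get_image(n)
        for t,x,y in ts:
            u=proj(c,[[x,y,36+28]])[0]
            ds=[d for d in cams.cut_out(n,t) if np.hypot(*(u-d["rect"][:2]))<14]
            if ds: v,e=fit([(c,up(ds[0]["pixels"]))],t,36,[x,y,-.02]); print(n,t,v.round(3),round(e,2))
            else: print(n,t,"none")
        if n=="top":
            w=c["image"].astype(int).min(2)
            for row in (172,184,196,204):
                xs=[]
                for g in (314,348,381,414,448):
                    s=np.clip(w[row,g-5:g+6]-110,0,None); xs.append((s*np.arange(g-5,g+6)).sum()/max(1,s.sum()))
                print(row,[float(round(world(c,(q,row),44)[1],1)) for q in xs])
E
python3 - <<'E'
from chk import *
chk(("car",546,-111))
c=cams.get_image("top"); im=c["image"].astype(int)
m=(im.min(2)>75); m[:, :319]=0; m[:,345:]=0; m[:166]=0; m[204:]=0
print(fit([(c,up(m))],"car",36,[546,-111,-.02]))
P["rk"]=[(-60,60,184,0,44)]
# near edge of rack floor/top
for col in (330,365,398,430):
    g=im[195:222,col].sum(1); d=np.diff(g); k=np.argmax(d); print(col,195+k+.5, world(c,(col,195+k+.5),36)[:2].round(1),world(c,(col,195+k+.5),0)[:2].round(1))
E
```

```text
top car [ 5.45942e+02 -1.11935e+02 -2.00000e-02] 0.06
172 [-63.3, -155.4, -245.3, -335.3, -426.5]
184 [-62.5, -154.6, -244.4, -334.4, -426.4]
196 [-62.0, -154.0, -243.9, -333.5, -425.8]
204 [-61.6, -153.5, -243.3, -333.6, -425.0]
scene car [ 5.44639e+02 -1.14967e+02 -3.50000e-02] 0.13
(array([ 5.47563499e+02, -1.13892623e+02, -2.58779094e-02]), np.float64(0.08842685370741488))
330 207.5 [ 481.9 -105.3] [ 485.3 -108.9]
365 220.5 [ 445.6 -199.6] [ 448.  -205.6]
398 208.5 [ 477.4 -290.3] [ 480.6 -298.7]
430 208.5 [ 476.5 -377.5] [ 479.7 -388.3]
```

The car reads (546,-112) against a bay centre of about (544,-110), which is good. I adjust the next targets slightly and grasp the bus.

Request:
{"method": "move_arm", "body": {"steps": [[[-0.04, 0.02, 0.6], 0, 0], [[0, 0, 0.7], 0, 0], [[0, 0, 0.7], 0, 0], [[0, 0, 0.7], 0, 0], [[0, 0, 0.5], 0, 0], [[0, 0, 0.2], 0, 0], [[0, 0, 0], 0, 0], [[0, 0, 0], 0, 0], [[0, 0, 0], 0, 0.4], [[0, 0, 0], 0, 0.45], [[0, 0, 0], 0, 0.5], [[0, 0, 0], 0, 0.54], [[0, 0, 0], 0, 0.58], [[0, 0, 0], 0, 0.62], [[0, 0, 0], 0, 0.7], [[0, 0, 0], 0, 1], [[0, 0, 0], 0, 1], [[0, 0, 0], 0, 1], [[0, 0, 0], 0, 1]]}}

```text
t: 14.27
ee_pos: [560.3, 287.3, 44.9]
orientation: [-0.113, -3.14, 0.0]
ft_force: [-0.5, -0.6, 0.5]
width: 36.4
grasp_force: 30.0
```

Run:
```python
from plan import plan
plan(542.9,-199.8,-.019,45)
```

```text
t 14.27 pos [560.3 287.3  44.9] yaw -0.0718 tiltz [-0. -0. -1.] w 36.4 f 30.0 [-0.5 -0.6  0.5] q [ 0.45  0.66  1.71 -0.    0.77 -1.04]
turn units -0.605 x,y units 0.324 -19.494 z units [np.float64(-0.002)]
```

Request:
{"method": "move_arm", "body": {"steps": [[[0, 0, -0.4], 0, 1], [[0, 0, -0.8], 0, 1], [[0, 0, -0.9], 0, 1], [[0, 0, -0.9], 0, 1], [[0, 0, -0.9], 0, 1], [[0, 0, -0.8], -0.305, 1], [[0, 0, -0.3], -0.3, 1], [[0, -0.3, 0], 0, 1], [[0, -0.7, 0], 0, 1], [[0, -0.9, 0], 0, 1], [[0.05, -1, 0], 0, 1], [[0.05, -1, 0], 0, 1], [[0.05, -1, 0], 0, 1], [[0.05, -1, 0], 0, 1], [[0.05, -1, 0], 0, 1], [[0.05, -1, 0], 0, 1], [[0.02, -1, 0], 0, 1], [[0, -1, 0], 0, 1], [[0, -1, 0], 0, 1], [[0, -1, 0], 0, 1]]}}

```text
t: 15.93
ee_pos: [545.3, -11.6, 169.3]
orientation: [-0.032, -3.14, 0.0]
ft_force: [0.4, 0.3, -0.6]
width: 35.8
grasp_force: 30.0
```

Request:
{"method": "move_arm", "body": {"steps": [[[0, -1, 0], 0, 1], [[0, -1, 0], 0, 1], [[0, -1, 0], 0, 1], [[0, -1, 0], 0, 1], [[0, -1, 0], 0, 1], [[0, -1, 0], 0, 1], [[0, -0.8, 0], 0, 1], [[0, -0.6, 0], 0, 1], [[0, -0.2, 0], 0, 1], [[0, 0, 0], 0, 1], [[0, 0, 0], 0, 1], [[0, 0, 0.6], 0, 1], [[0, 0, 0.8], 0, 1], [[0, 0, 0.8], 0, 1], [[0, 0, 0.7], 0, 1], [[0, 0, 0.5], 0, 1], [[0, 0, 0.2], 0, 1], [[0, 0, 0], 0, 1], [[0, 0, 0], 0, 1]]}}

```text
t: 17.52
ee_pos: [543.3, -199.6, 80.3]
orientation: [0.029, 3.141, -0.0]
ft_force: [1.0, -0.1, -2.3]
width: 35.4
grasp_force: 30.0
```

Run:
```python
from plan import plan
plan(542.9,-199.8,-.019,51)
```

```text
t 17.52 pos [ 543.3 -199.6   80.3] yaw -0.0185 tiltz [ 0. -0. -1.] w 35.4 f 30.0 [ 1.  -0.1 -2.3] q [-0.37  0.55  1.82  0.    0.77 -1.92]
turn units 0.005 x,y units 0.017 -0.007 z units [np.float64(1.171)]
```

Request:
{"method": "move_arm", "body": {"steps": [[[0, 0, 0.4], 0, 1], [[0, 0, 0.3], 0, 1], [[0, 0, 0.25], 0, 1], [[0, 0, 0.15], 0, 1], [[0, 0, 0.06], 0, 1], [[0, 0, 0], 0, 1], [[0, 0, 0], 0, 1], [[0, 0, 0], 0, 0.55], [[0, 0, 0], 0, 0.45], [[0, 0, 0], 0, 0.35], [[0, 0, 0], 0, 0.35], [[0, 0, 0], 0, 0.3], [[0, 0, -0.5], 0, 0.3], [[0, 0, -0.8], 0, 0.3], [[0, 0, -0.9], 0, 0.3], [[0, 0, -0.9], 0, 0.3], [[0, 0, -0.9], 0, 0], [[0, 0, -0.5], 0, 0], [[0, 0, -0.2], 0, 0], [[0, 0, 0], 0, 0]]}}

```text
t: 19.18
ee_pos: [543.6, -200.2, 169.9]
orientation: [0.03, 3.139, -0.001]
ft_force: [-0.1, 0.1, -0.4]
width: 84.5
grasp_force: 0.0
```

Run:
```python
from plan import plan
plan(554.5,192,-.07,130,37)
```

```text
t 19.18 pos [ 543.6 -200.2  169.9] yaw -0.0191 tiltz [ 0.002 -0.001 -1.   ] w 84.5 f 0.0 [-0.1  0.1 -0.4] q [-0.37  0.42  1.77  0.    0.94 -1.93]
turn units 0.583 x,y units 0.664 15.68 z units [np.float64(1.596), np.float64(5.316)]
```

Request:
{"method": "move_arm", "body": {"steps": [[[0, 0, 0], 0.29, 0], [[0, 0, 0], 0.293, 0], [[0, 0.3, 0], 0, 0], [[0, 0.8, 0], 0, 0], [[0.06, 1, 0], 0, 0], [[0.06, 1, 0], 0, 0], [[0.06, 1, 0], 0, 0], [[0.06, 1, 0], 0, 0], [[0.06, 1, 0], 0, 0], [[0.06, 1, 0], 0, 0], [[0.06, 1, 0], 0, 0], [[0.06, 1, 0], 0, 0], [[0.06, 1, 0], 0, 0], [[0.06, 1, 0], 0, 0], [[0.06, 1, 0], 0, 0], [[0, 1, 0], 0, 0], [[0, 1, 0], 0, 0], [[0, 0.8, 0], 0, 0], [[0, 0.6, 0], 0, 0], [[0, 0.18, 0], 0, 0]]}}

```text
t: 20.85
ee_pos: [553.4, 194.3, 167.5]
orientation: [-0.106, -3.139, 0.0]
ft_force: [0.3, -0.0, 0.7]
width: 87.9
grasp_force: 0.0
```

Request:
{"method": "move_arm", "body": {"steps": [[[0, 0, 0.6], 0, 0], [[0, 0, 0.6], 0, 0], [[0, 0, 0.3], 0, 0], [[0, 0, 0], 0, 0], [[0, 0, 0], 0, 0]]}}

```text
t: 21.27
ee_pos: [553.6, 191.6, 130.5]
orientation: [-0.111, -3.138, 0.001]
ft_force: [0.1, 0.3, 0.5]
width: 87.7
grasp_force: 0.0
```

Run:
```python
from plan import plan
plan(554.5,192,-.07,37)
from chk import *
chk(("car",546,-111),("bus",543,-200))
```

```text
t 21.27 pos [553.6 191.6 130.5] yaw -0.0705 tiltz [-0.001 -0.001 -1.   ] w 87.7 f 0.0 [0.1 0.3 0.5] q [ 0.31  0.49  1.78 -0.    0.88 -1.19]
turn units -0.006 x,y units -0.036 0.017 z units [np.float64(3.741)]
top car [ 5.45614e+02 -1.11094e+02 -2.90000e-02] 0.04
top bus [ 5.44075e+02 -1.99150e+02 -2.80000e-02] 0.07
172 [-63.3, -155.4, -245.3, -335.3, -426.5]
184 [-62.5, -154.7, -244.4, -334.4, -426.4]
196 [-62.0, -154.0, -243.9, -333.5, -425.8]
204 [-61.6, -153.5, -243.3, -333.6, -425.0]
scene car [ 5.43790e+02 -1.14409e+02 -1.00000e-02] 0.14
scene bus [ 5.40401e+02 -2.08179e+02  7.30000e-02] 0.12
```

Both placings check out: bus at (544,-199), bay centre (543,-200). Next, the lorry.

Request:
{"method": "move_arm", "body": {"steps": [[[-0.03, 0.02, 0.6], 0, 0], [[0, 0, 0.7], 0, 0], [[0, 0, 0.8], 0, 0], [[0, 0, 0.7], 0, 0], [[0, 0, 0.5], 0, 0], [[0, 0, 0.3], 0, 0], [[0, 0, 0.15], 0, 0], [[0, 0, 0], 0, 0], [[0, 0, 0], 0, 0.4], [[0, 0, 0], 0, 0.45], [[0, 0, 0], 0, 0.5], [[0, 0, 0], 0, 0.54], [[0, 0, 0], 0, 0.58], [[0, 0, 0], 0, 0.62], [[0, 0, 0], 0, 0.7], [[0, 0, 0], 0, 1], [[0, 0, 0], 0, 1], [[0, 0, 0], 0, 1], [[0, 0, 0], 0, 1]]}}

```text
t: 23.15
ee_pos: [554.7, 192.7, 37.2]
orientation: [-0.11, -3.14, 0.0]
ft_force: [-0.3, -0.2, 1.0]
width: 35.9
grasp_force: 30.0
```

Run:
```python
from plan import plan
plan(541.5,-289.8,-.019,45)
```

```text
t 23.15 pos [554.7 192.7  37.2] yaw -0.07 tiltz [-0. -0. -1.] w 35.9 f 30.0 [-0.3 -0.2  1. ] q [ 0.31  0.63  1.81 -0.    0.7  -1.19]
turn units -0.584 x,y units 0.16 -19.305 z units [np.float64(-0.312)]
```

Request:
{"method": "move_arm", "body": {"steps": [[[0, 0, -0.4], 0, 1], [[0, 0, -0.8], 0, 1], [[0, 0, -0.9], 0, 1], [[0, 0, -0.9], 0, 1], [[0, 0, -0.9], 0, 1], [[0, 0, -0.8], -0.294, 1], [[0, 0, -0.3], -0.29, 1], [[0, -0.3, 0], 0, 1], [[0, -0.7, 0], 0, 1], [[0, -0.9, 0], 0, 1], [[0.05, -1, 0], 0, 1], [[0.05, -1, 0], 0, 1], [[0.05, -1, 0], 0, 1], [[0.01, -1, 0], 0, 1], [[0, -1, 0], 0, 1], [[0, -1, 0], 0, 1], [[0, -1, 0], 0, 1], [[0, -1, 0], 0, 1], [[0, -1, 0], 0, 1], [[0, -1, 0], 0, 1]]}}

```text
t: 24.82
ee_pos: [543.8, -106.2, 161.4]
orientation: [-0.031, -3.14, -0.0]
ft_force: [0.4, 0.1, -2.4]
width: 35.9
grasp_force: 30.0
```

Request:
{"method": "move_arm", "body": {"steps": [[[0, -1, 0], 0, 1], [[0, -1, 0], 0, 1], [[0, -1, 0], 0, 1], [[0, -1, 0], 0, 1], [[0, -1, 0], 0, 1], [[0, -1, 0], 0, 1], [[0, -0.8, 0], 0, 1], [[0, -0.5, 0], 0, 1], [[0, -0.1, 0], 0, 1], [[0, 0, 0], 0, 1], [[0, 0, 0], 0, 1], [[0, 0, 0.6], 0, 1], [[0, 0, 0.8], 0, 1], [[0, 0, 0.8], 0, 1], [[0, 0, 0.7], 0, 1], [[0, 0, 0.5], 0, 1], [[0, 0, 0.2], 0, 1], [[0, 0, 0], 0, 1], [[0, 0, 0], 0, 1]]}}

```text
t: 26.4
ee_pos: [541.9, -289.4, 72.6]
orientation: [0.029, 3.141, -0.0]
ft_force: [0.4, 0.4, -1.6]
width: 36.0
grasp_force: 30.0
```

Run:
```python
from plan import plan
plan(541.5,-289.8,-.019,43.3)
```

```text
t 26.4 pos [ 541.9 -289.4   72.6] yaw -0.0185 tiltz [ 0. -0. -1.] w 36.0 f 30.0 [ 0.4  0.4 -1.6] q [-0.51  0.6   1.74  0.    0.8  -2.06]
turn units 0.006 x,y units 0.017 -0.017 z units [np.float64(1.172)]
```

Request:
{"method": "move_arm", "body": {"steps": [[[0.02, -0.02, 0.4], 0, 1], [[0, 0, 0.3], 0, 1], [[0, 0, 0.25], 0, 1], [[0, 0, 0.15], 0, 1], [[0, 0, 0.06], 0, 1], [[0, 0, 0], 0, 1], [[0, 0, 0], 0, 1], [[0, 0, 0], 0, 0.55], [[0, 0, 0], 0, 0.45], [[0, 0, 0], 0, 0.4], [[0, 0, 0], 0, 0.4], [[0, 0, 0], 0, 0.4], [[0, 0, -0.5], 0, 0.4], [[0, 0, -0.8], 0, 0.4], [[0, 0, -0.9], 0, 0.3], [[0, 0, -0.9], 0, 0.3], [[0, 0, -0.9], 0, 0], [[0, 0, -0.7], 0, 0], [[0, 0, -0.2], 0, 0], [[0, 0, 0], 0, 0]]}}

```text
t: 28.07
ee_pos: [542.0, -290.7, 167.9]
orientation: [0.03, 3.138, -0.003]
ft_force: [0.1, 0.3, 0.7]
width: 84.6
grasp_force: 0.0
```

Run:
```python
from plan import plan
plan(544,104.3,-.05,130,37)
```

```text
t 28.07 pos [ 542.  -290.7  167.9] yaw -0.019 tiltz [ 0.003 -0.002 -1.   ] w 84.6 f 0.0 [0.1 0.3 0.7] q [-0.51  0.47  1.7  -0.    0.97 -2.06]
turn units 0.355 x,y units 0.709 15.784 z units [np.float64(1.517), np.float64(5.237)]
```

Request:
{"method": "move_arm", "body": {"steps": [[[0, 0.3, 0], 0, 0], [[0, 0.8, 0], 0, 0], [[0.06, 1, 0], 0, 0], [[0.06, 1, 0], 0, 0], [[0.06, 1, 0], 0, 0], [[0.04, 1, 0], 0, 0], [[0, 1, 0], 0, 0], [[0, 1, 0], 0, 0], [[0, 1, 0], 0, 0], [[0, 1, 0], 0, 0], [[0, 1, 0], 0, 0], [[0, 1, 0], 0, 0], [[0, 1, 0], 0, 0], [[0, 1, 0], 0, 0], [[0, 1, 0], 0, 0], [[0, 0.9, 0], 0, 0], [[0, 0.6, 0], 0, 0], [[0, 0.2, 0], 0, 0], [[0, 0, 0.4], 0, 0], [[0, 0, 0.7], 0, 0]]}}

```text
t: 29.73
ee_pos: [543.6, 104.9, 138.1]
orientation: [0.029, 3.139, 0.0]
ft_force: [1.1, -0.5, 0.0]
width: 88.0
grasp_force: 0.0
```

Request:
{"method": "move_arm", "body": {"steps": [[[0, 0, 0.4], 0, 0], [[0, 0, 0], 0, 0], [[0, 0, 0], 0, 0]]}}

```text
t: 29.98
ee_pos: [542.2, 104.0, 127.0]
orientation: [-0.031, -3.139, 0.001]
ft_force: [-0.2, 0.8, -0.2]
width: 87.7
grasp_force: 0.0
```

Run:
```python
from plan import plan
plan(544,104,-.02,37)
from chk import *
chk(("bus",543,-200),("lorry",542,-290))
```

```text
t 29.98 pos [542.2 104.  127. ] yaw -0.02 tiltz [-0.003 -0.001 -1.   ] w 87.7 f 0.0 [-0.2  0.8 -0.2] q [ 0.17  0.45  1.86 -0.    0.84 -1.38]
turn units 0.0 x,y units -0.073 0.001 z units [np.float64(3.599)]
top bus [ 5.44559e+02 -1.99126e+02 -2.70000e-02] 0.1
top lorry [ 5.39382e+02 -2.89223e+02 -3.50000e-02] 0.06
172 [-63.4, -155.4, -245.3, -335.3, -426.5]
184 [-62.5, -154.7, -244.4, -334.4, -426.3]
196 [-62.0, -154.0, -243.9, -333.5, -425.8]
204 [-61.6, -153.5, -243.3, -333.6, -425.0]
scene bus [ 5.41316e+02 -2.05655e+02  1.07000e-01] 0.1
scene lorry [ 5.34675e+02 -3.05591e+02  6.10000e-02] 0.53
```

Request:
{"method": "move_arm", "body": {"steps": [[[-0.03, 0, 0.6], 0, 0], [[0, 0, 0.7], 0, 0], [[0, 0, 0.8], 0, 0], [[0, 0, 0.7], 0, 0], [[0, 0, 0.5], 0, 0], [[0, 0, 0.25], 0, 0], [[0, 0, 0.05], 0, 0], [[0, 0, 0], 0, 0], [[0, 0, 0], 0, 0.4], [[0, 0, 0], 0, 0.45], [[0, 0, 0], 0, 0.5], [[0, 0, 0], 0, 0.54], [[0, 0, 0], 0, 0.58], [[0, 0, 0], 0, 0.62], [[0, 0, 0], 0, 0.7], [[0, 0, 0], 0, 1], [[0, 0, 0], 0, 1], [[0, 0, 0], 0, 1], [[0, 0, 0], 0, 1]]}}

```text
t: 31.87
ee_pos: [543.8, 104.8, 38.2]
orientation: [-0.03, -3.141, 0.0]
ft_force: [-0.3, -0.3, 0.7]
width: 35.8
grasp_force: 30.0
```

Run:
```python
from plan import plan
plan(540,-379.8,-.019,45)
```

```text
t 31.87 pos [543.8 104.8  38.2] yaw -0.0189 tiltz [-0. -0. -1.] w 35.8 f 30.0 [-0.3 -0.3  0.7] q [ 0.17  0.6   1.88 -0.    0.66 -1.38]
turn units 0.001 x,y units -0.217 -19.385 z units [np.float64(-0.272)]
```

Request:
{"method": "move_arm", "body": {"steps": [[[0, 0, -0.4], 0, 1], [[0, 0, -0.8], 0, 1], [[0, 0, -0.9], 0, 1], [[0, 0, -0.9], 0, 1], [[0, 0, -0.9], 0, 1], [[0, 0, -0.8], 0, 1], [[0, 0, -0.3], 0, 1], [[0, -0.3, 0], 0, 1], [[0, -0.7, 0], 0, 1], [[0, -0.9, 0], 0, 1], [[-0.05, -1, 0], 0, 1], [[-0.05, -1, 0], 0, 1], [[-0.05, -1, 0], 0, 1], [[-0.05, -1, 0], 0, 1], [[0, -1, 0], 0, 1], [[0, -1, 0], 0, 1], [[0, -1, 0], 0, 1], [[0, -1, 0], 0, 1], [[0, -1, 0], 0, 1], [[0, -1, 0], 0, 1]]}}

```text
t: 33.53
ee_pos: [541.7, -194.0, 161.5]
orientation: [-0.03, -3.139, -0.001]
ft_force: [0.7, 1.2, -2.7]
width: 36.0
grasp_force: 30.0
```

Request:
{"method": "move_arm", "body": {"steps": [[[0, -1, 0], 0, 1], [[0, -1, 0], 0, 1], [[0, -1, 0], 0, 1], [[0, -1, 0], 0, 1], [[0, -1, 0], 0, 1], [[0, -1, 0], 0, 1], [[0, -0.8, 0], 0, 1], [[0, -0.55, 0], 0, 1], [[0, -0.15, 0], 0, 1], [[0, 0, 0], 0, 1], [[0, 0, 0], 0, 1], [[0, 0, 0.6], 0, 1], [[0, 0, 0.8], 0, 1], [[0, 0, 0.8], 0, 1], [[0, 0, 0.7], 0, 1], [[0, 0, 0.5], 0, 1], [[0, 0, 0.2], 0, 1], [[0, 0, 0], 0, 1], [[0, 0, 0], 0, 1]]}}

```text
t: 35.12
ee_pos: [540.0, -379.9, 73.6]
orientation: [0.029, 3.141, -0.0]
ft_force: [0.7, -0.1, -1.4]
width: 35.7
grasp_force: 30.0
```

Run:
```python
from plan import plan
plan(540,-379.8,-.019,44.3)
```

```text
t 35.12 pos [ 540.  -379.9   73.6] yaw -0.0184 tiltz [ 0. -0. -1.] w 35.7 f 30.0 [ 0.7 -0.1 -1.4] q [-0.63  0.66  1.63  0.    0.86 -2.18]
turn units 0.007 x,y units 0.0 0.003 z units [np.float64(1.174)]
```

Request:
{"method": "move_arm", "body": {"steps": [[[0, 0, 0.4], 0, 1], [[0, 0, 0.3], 0, 1], [[0, 0, 0.25], 0, 1], [[0, 0, 0.15], 0, 1], [[0, 0, 0.06], 0, 1], [[0, 0, 0], 0, 1], [[0, 0, 0], 0, 1], [[0, 0, 0], 0, 0.55], [[0, 0, 0], 0, 0.45], [[0, 0, 0], 0, 0.4], [[0, 0, 0], 0, 0.4], [[0, 0, 0], 0, 0.4], [[0, 0, -0.5], 0, 0.4], [[0, 0, -0.8], 0, 0.4], [[0, 0, -0.9], 0, 0.3], [[0, 0, -0.9], 0, 0.3], [[0, 0, -0.9], 0, 0], [[0, 0, -0.8], 0, 0], [[0, 0, -0.4], 0, 0], [[0, 0, 0], 0, 0]]}}

```text
t: 36.78
ee_pos: [540.9, -381.1, 177.6]
orientation: [0.03, 3.137, -0.005]
ft_force: [0.6, -0.4, -0.3]
width: 85.0
grasp_force: 0.0
```

Request:
{"method": "move_arm", "body": {"steps": [[[0.8, 0, -0.4], 0, 0], [[0.8, 0.4, -0.4], 0, 0], [[0.8, 0.8, 0], 0, 0], [[0.6, 0.8, 0], 0, 0], [[0, 1, 0], 0, 0], [[0, 1, 0], 0, 0], [[0, 1, 0], 0, 0], [[0, 1, 0], 0, 0], [[0, 1, 0], 0, 0], [[0, 1, 0], 0, 0], [[0, 1, 0], 0, 0], [[0, 1, 0], 0, 0], [[0, 1, 0], 0, 0], [[0, 1, 0], 0, 0], [[0, 1, 0], 0, 0], [[0, 1, 0], 0, 0], [[0, 1, 0], 0, 0], [[0, 0.7, 0], 0, 0], [[0, 0.3, 0], 0, 0], [[0, 0, 0], 0, 0]]}}

```text
t: 38.45
ee_pos: [471.6, 22.3, 193.5]
orientation: [-0.027, -3.14, -0.0]
ft_force: [0.1, -0.1, -0.1]
width: 88.1
grasp_force: 0.0
```

Run:
```python
from chk import *
chk(("car",546,-111),("bus",543,-200),("lorry",541,-290),("loco",540,-380))
a=cams.get_image("top")["image"][150:220,295:465]; b=cams.get_image("scene")["image"][130:235,150:320]
o=np.vstack([cv2.resize(i,None,fx=3.3,fy=3.3,interpolation=cv2.INTER_CUBIC) for i in(a,b)])
cv2.imwrite("pics/fin.png",o[:,:,::-1])
```

```text
top car [ 5.45840e+02 -1.11189e+02 -1.70000e-02] 0.11
top bus [ 5.44383e+02 -1.99954e+02 -6.00000e-03] 0.08
top lorry [ 5.39452e+02 -2.89199e+02 -3.00000e-02] 0.08
top loco [ 5.40369e+02 -3.79716e+02  1.10000e-02] 0.16
172 [-64.1, -155.4, -245.4, -335.3, -425.1]
184 [-64.9, -154.8, -244.5, -334.5, -426.4]
196 [-66.1, -154.1, -244.1, -333.8, -425.8]
204 [-66.4, -153.7, -243.6, -333.6, -425.1]
scene car [ 5.43798e+02 -1.14230e+02 -1.40000e-02] 0.14
scene bus [ 5.41429e+02 -2.06349e+02  1.00000e-03] 0.09
scene lorry [ 5.35666e+02 -3.04188e+02  5.30000e-02] 0.46
scene loco [ 5.40217e+02 -3.85899e+02  2.57000e-01] 0.23
```

View pics/fin.png

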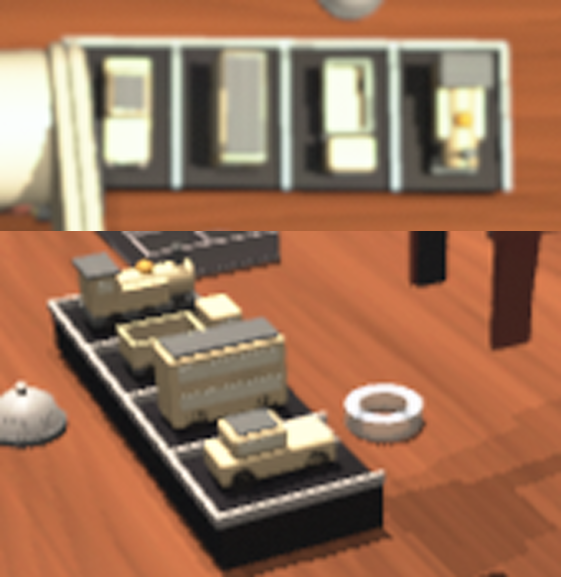

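The top strip (columns 105–490) shows car, bus, lorry, loco, left to right. All stand upright on their wheels, one per bay, centred within about 3 mm and parallel to the strips. The gripper is clear, so I hand the job in.

```bash
python3 -c "
from workcell import ctrl; print(ctrl.close_job())"
```

```text
the job is handed in; nothing more can be done
None
```

The car, bus, lorry and loco stand upright in the rack bays in their original left-to-right order, each within about 3 mm of its bay's centre by the top camera, and the job is handed in at about 40 s; no verdict was returned.

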